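# Roll a specimen bar into the measuring trough and butt it against the zero stop

### The arm

A 6-joint arm with a two-finger parallel gripper is mounted at the origin on the work surface. World frame = base frame: x ahead of the robot, y to its left, z up, the work surface at z = 0. Lengths are in mm, angles in rad, forces in N, time in s.
With the tool pointing down it reaches from about 350 to 775 mm from the base axis. Payload 7.3 kg.
Tool frame: the origin (TCP) lies midway between the tips of the shut fingers; the grasp point (between the pads) lies 19 mm behind it; z points along the fingers, y is the line along which they close (so a half turn about z gives the same grasp; the last joint's range is limited). The gripper opens to 92 mm and grips with 3 to 60 N. Pads are 19 mm wide; open, the fingers measure 130 mm over their backs; the gripper's body (75 mm by 190 mm) begins 47 mm behind the grasp point.
Start: joints at [-1.332, 0.342, 1.524, -0, 1.275, -0.146], TCP at [197.095, -486.62, 226.741] pointing down, gripper open.
Joint ranges: [-2.53, 2.53], [-0.77, 2.02], [0.04, 2.7], [-1, 4.14], [0.28, 2.66], [-3.11, 3.11]. Speed limits (rad/s): [2.57, 2.57, 3.14, 3.14, 3.14, 3.14].

### API

Orientations are given as [roll, pitch, yaw] about the fixed x, y, z axes, in that order (R = Rz(yaw) Ry(pitch) Rx(roll)).
In Python, from plant import get_obs, capture, camera_model, close_job, search_frame, regions_of, pinpoint gives the robot as it stands. The module is installed in compiled form; this text tells all that it offers.
- The arm moves only by the shell command python3 -m pendant 'ROWS'. ROWS is JSON, one flat list of numbers, 7 for each row, row after row: the shift along the tool's x, y, z in units of 30 mm (1.0 is 30 mm), then the turn, a rotation vector about the tool's x, y, z in units of 4 degrees (1.0 is 4 degrees), then the closure, from -1 (fully open) to 1 (shut), so that 0 is half open. In form: [dx, dy, dz, wx, wy, wz, gripper, dx, dy, dz, wx, wy, wz, gripper, ...]. A call has 1 to 12 rows; each row shifts and turns the commanded pose from where the row before left it, along the tool's axes as they then stand; what a row does not reach is not made up. A row lasts 1/10 s, in which the tool goes at most 50 mm and 8.59 degrees, less where a joint would pass 70% of its speed; a pose out of reach is approached as far as the arm can. A call with a number of a shift or a turn outside -1 to 1 is refused whole. A call with a gripper value outside its range is refused whole. The fingers move at their own pace and stop on an object; the grip force is fixed at half the most. Time passes only in rows, so rows that do not move let the fingers close. It gives the time, the measured TCP pose, the force, the opening and the grip force at its end, in the units of the state.
- get_obs(): the state, without advancing time (a new reading comes with each control period).
- capture(name): name is "side" or "top" or "wrist"; returns the picture (480x640x3 uint8, red, green, blue); there is no depth.
- camera_model(name): a dict with "fov_y" (degrees; the focal length in pixels is half the picture's height over the tangent of half this angle, whatever the lens; pixels are square), "cx", "cy" (the principal point, pixels), "pose" (4x4, takes a point from camera to world coordinates). Camera axes: x right, y up, looking along -z (the intrinsics and any distortion apply to the point x, -y, -z); pixel columns grow to the right and rows downward; lengths in mm; the calibration is good to about 2 mm. A picture is of the moment at which its call begins: read the wrist's pose just before it. camera_model takes no time and is no camera call; for the wrist camera it gives the pose at the moment of the call.
- close_job(): hands the job in; it is judged then, once.
Trained networks look in the newest picture that a camera, given by its name, has taken for a name from the list of things; names that differ only in an ending like _2 or _b are one class to them, and where a whole thing is asked for, a point or a joint stands for the part that bears it (a point fixed in the world has none). Each returns a list of dicts, best first, with "score" (0 to 1); they miss things now and then, are a little off and sometimes report something else, mostly with a low value. They report only what shows in the picture. A call takes as long as a camera call. They do not tell look-alikes from the thing itself.
- search_frame(camera, thing): "location" ([column, row] in pixels, amid what is visible of it).
- regions_of(camera, thing): "pixels" (480x640 bool, what is visible of it) and "location" ([column, row] in pixels, amid what is visible of it).
- pinpoint(camera, thing): "location" ([column, row] in pixels: a listed point, or the origin of a listed thing).
The state is a dict: "time": time; "joint_positions": joint angles; "dq": joint speeds; "tau": joint torques, N m; "tool_pos": TCP position; "tcp_rot": TCP orientation; "contact_force": force on the tool from outside, world axes, zero at the start; "moment": the same for the moment, N m; "grip_width": finger opening in mm; "finger_force": force on a finger pad.
Only numpy, scipy, OpenCV 4.12 (cv2) and the standard library are available. Lean on these libraries where they do the work, as an engineer would, in place of code of your own. Each camera call takes 0.05 s, during which the arm holds its last target. There are 200 camera calls.

### The job

Get the moulded specimen bar ready for its length to be read: with your fingertips, roll it along the bench and up the sloping side of the aluminium measuring trough so that it drops into the V, then slide it lengthwise along the V until its end rests against the zero stop plate. Do not lift or carry the bar, and leave the two stacks of culture dishes, the jar and the caliper where they are.

Things in the scene. Friction and masses are not known exactly. Their poses are not given: they have to be found in the camera images.
- bar_center (a point): Centre of the specimen bar: plain smooth solid tan bar of fibre-filled bioplastic, 40 mm in diameter, 110 mm long, 0.14 to 0.24 kg, lying on its side and free to roll. x runs along the bar; it turns about x as it rolls. It starts on the -y (slope) side of the trough, 190 to 300 mm from the V line, its axis within 0.1 rad of the trough's.
- trough: Fixed aluminium measuring trough. Origin at bench level under the V line; x along the V to the zero stop, z up. Profile y, z (mm), from x -100 (open end) to 100: slope from -86, 0 up to -21, 13; lip to -17, 13; 120-degree V down to 0, 3 and up to 24, 17; back wall y 24 to 36, 36 high. A bar bedded in the V has its axis at y 0, z 26 and slides along it easily (about 1 N).
- trough_stop (a point): Middle of the face of the zero stop, a steel plate closing the V at the trough's +x end; at x 90, y 0, z 26 mm in the trough's frame, with its axes. Plate 12 mm thick, y -24 to 36 of the trough, 46 mm high. With the bar home its centre is 55 mm before this point.
- dishes_a: Stack of four film-wrapped culture dishes, 95 mm in diameter, 66 mm high, loose. Origin under its centre.
- dishes_b: Stack of three film-wrapped culture dishes, 95 mm in diameter, 50 mm high, loose. Origin under its centre.
- jar: Amber jar with a black cap, 52 mm in diameter, 75 mm high, loose. Origin under its centre.
- caliper: Digital caliper lying flat on the bench, on the far side of the bar from the trough, 220 mm long along its x, jaws reaching 56 mm to its -y side, 12 mm thick, loose. Origin on the bench under the middle of its beam.
Not all that is in view belongs to the job. Leave any red look-alike of the part that bears bar_center alone.

How it is judged (in metres and radians):
On the way, in this order (a step that is already met when the one before it is completed fails the run):
1. the bar rolls along the bench (distance of bar_center from where it was at the start of the episode above 0.02 m and angular speed of bar above 0.4 rad/s and height (world z) of bar_center below 0.024 m and y of bar_center in the frame of trough below -0.07 m), for 0.1 s.
2. the bar comes up the sloping side of the trough (y of bar_center in the frame of trough between -0.07 and -0.016 m and height (world z) of bar_center above 0.022 m).
At the end, for the whole second after the job is handed in: The bar lies at rest down in the V (axis within 4 mm of the V line and 0.05 rad of its direction, at the height of a bar bedded on both flanks) with its end within 3 mm of the zero stop (y of bar_center in the frame of trough between -0.004 and 0.004 m and height (world z) of bar_center between 0.022 and 0.03 m and angle between the x axis of bar_center and the x axis of trough, either way round below 0.05 rad and x of bar_center in the frame of trough_stop above -0.058 m and linear speed of bar below 0.01 m/s and angular speed of bar below 0.2 rad/s); the robot touches nothing.
It fails at once if the bar is lifted off the bench or the slope ((height (world z) of bar_center above 0.027 m and y of bar_center in the frame of trough below -0.1 m) or (height (world z) of bar_center above 0.037 m and y of bar_center in the frame of trough below -0.05 m)).
It fails at once if the bar is lifted (10 mm above the height at which it rolls over the trough's lip) (height (world z) of bar_center above 0.043 m).
It fails at once if the bar is tipped up on end (angle between bar_center's own x axis and vertical below 1.37 rad or angle between bar_center's own x axis and vertical above 1.77 rad).
It fails at once if a stack of dishes, the jar or the caliper is moved by more than 15 mm (distance of any of dishes_a, dishes_b, jar, caliper from where it was at the start of the episode above 0.015 m).
It also fails if it takes over 51 s, if anything falls off the work surface, if the arm or the gripper's body presses on something with over 40 N, if the wrist force passes 120 N, or if a joint passes its speed limit or range.

## Working session

There is one attempt and no reset: what is moved stays moved. The work goes in short steps, Python scripts to look and compute and a shell command to move; the robot and the scene stay as the last step left them, time stands still between calls to the robot, and variables do not carry over. Pictures are saved under pics/ and viewed, at most 10 in all, crops included, and the job is handed in when it is done.

```bash
mkdir -p pics
cat > h.py <<'E'
import numpy as np,cv2
from plant import *
def w2p(n,P):
    m=camera_model(n);T=np.linalg.inv(np.array(m['pose']));f=240/np.tan(np.radians(m['fov_y']/2))
    p=T[:3,:3]@np.array(P,float)+T[:3,3];return np.array([m['cx']+f*p[0]/-p[2],m['cy']-f*p[1]/-p[2]])
def p2w(n,uv,z):
    m=camera_model(n);T=np.array(m['pose']);f=240/np.tan(np.radians(m['fov_y']/2))
    d=T[:3,:3]@np.array([(uv[0]-m['cx'])/f,-(uv[1]-m['cy'])/f,-1]);o=T[:3,3]
    return o+d*(z-o[2])/d[2]
E
python3 - <<'E'
from h import *
for n in('top','side'):
    im=capture(n);cv2.imwrite(f'pics/{n}0.png',im[:,:,::-1])
    m=camera_model(n);print(n,{k:(np.round(v,2).tolist() if k=='pose' else v) for k,v in m.items()})
    for t,z in(('bar_center',20),('trough',0),('trough_stop',26),('dishes_a',0),('jar',0),('caliper',0)):
        for r in pinpoint(n,t)[:3]: print(t,round(r['score'],2),np.round(r['location']),np.round(p2w(n,r['location'],z)))
E
```

```text
top {'fov_y': 49.5053784594843, 'cx': 314.50748381800554, 'cy': 241.5609005011002, 'pose': [[-0.02, 0.99, -0.12, 450.42], [-1.0, -0.02, -0.01, 15.96], [-0.02, 0.11, 0.99, 1096.53], [0.0, 0.0, 0.0, 1.0]]}
bar_center 0.81 [353. 285.] [484. -45.  20.]
bar_center 0.74 [288. 349.] [356.  92.  20.]
bar_center 0.61 [360. 358.] [335. -54.  20.]
trough 0.87 [249. 255.] [553. 172.   0.]
trough_stop 0.78 [252. 211.] [642. 161.  26.]
trough_stop 0.73 [315. 188.] [687.  28.  26.]
dishes_a 0.82 [368. 198.] [669. -83.   0.]
dishes_a 0.8 [315. 192.] [685.  28.   0.]
jar 0.95 [190. 262.] [540. 296.   0.]
caliper 0.76 [458. 297.] [ 454. -263.    0.]
side {'fov_y': 42.541439285722625, 'cx': 314.47789677107403, 'cy': 234.7910771757732, 'pose': [[-0.99, 0.07, -0.08, 482.1], [-0.1, -0.55, 0.83, 1060.72], [0.01, 0.83, 0.56, 766.98], [0.0, 0.0, 0.0, 1.0]]}
bar_center 0.86 [426. 280.] [352.  86.  20.]
bar_center 0.85 [356. 239.] [495. -40.  20.]
bar_center 0.81 [287. 178.] [ 682. -286.   20.]
trough 0.8 [320. 305.] [553. 165.   0.]
trough_stop 0.9 [275. 289.] [642. 157.  26.]
dishes_a 0.93 [281. 226.] [ 669. -100.    0.]
dishes_a 0.85 [263. 264.] [684.  48.   0.]
dishes_a 0.51 [276. 291.] [643. 133.   0.]
jar 0.97 [318. 356.] [544. 297.   0.]
caliper 0.95 [378. 196.] [ 453. -265.    0.]
```

View pics/top0.png

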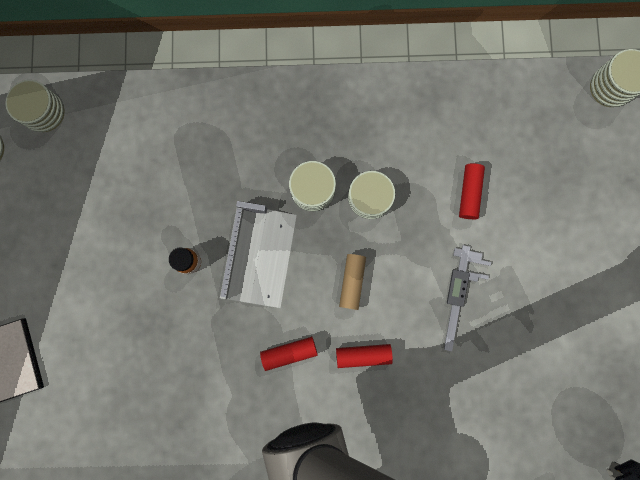

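View pics/side0.png

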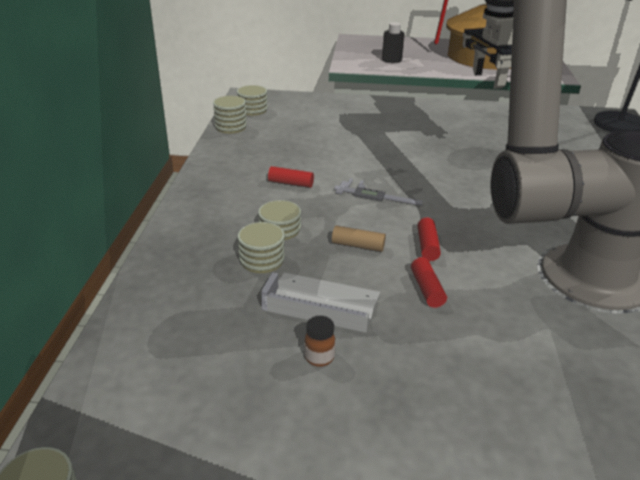

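The tan bar at top (353,281) is the target. Look-alikes that could be taken for it are the red bars at (289,353), (364,356) and (472,191), which the description rules out. The trough is at (258,255) with its stop at the top (252,206). The dishes are at (312,187) and (372,195), the jar at (183,259) and the caliper at (458,290).

```bash
cat >> h.py <<'E'
from scipy.spatial.transform import Rotation as Ro
def move(target,ang):
    # print tool-frame units to bring tool to target with tool y along direction ang (mod pi)
    o=get_obs();R=Ro.from_euler('xyz',o['tcp_rot'])
    best=None
    for a in(ang,ang+np.pi):
        y=np.array([np.cos(a),np.sin(a),0]);z=np.array([0,0,-1.]);G=Ro.from_matrix(np.c_[np.cross(y,z),y,z])
        rv=(R.inv()*G).as_rotvec()
        if best is None or np.linalg.norm(rv)<np.linalg.norm(best): best=rv
    d=np.array(target)-o['tool_pos']
    print('shift units',np.round(R.inv().apply(d)/30,2),'turn units',np.round(np.degrees(best)/4,2),'pos',np.round(o['tool_pos'],1),'rot',np.round(o['tcp_rot'],3),'t',o['time'])
def barfit(n):
    im=capture(n);r=[q for q in regions_of(n,'bar_center')]
    out=[]
    for q in r:
        c=im[q['pixels']].mean(0) if q['pixels'].any() else np.zeros(3)
        if c[1]>.5*c[0]:
            ys,xs=np.nonzero(q['pixels']);P=np.array([p2w(n,(a,b),24)[:2] for a,b in zip(xs,ys)])
            rc=cv2.minAreaRect(P.astype(np.float32));b=cv2.boxPoints(rc);e=b[1]-b[0];f=b[2]-b[1]
            l=e if np.hypot(*e)>np.hypot(*f) else f
            l=l*np.sign(l[0])
            out.append((round(q['score'],2),np.round(rc[0],1),np.round(rc[1],1),round(float(np.arctan2(l[1],l[0])),3)))
    return im,out
E
python3 - <<'E'
from h import *
for n in('top','side'):
    im,o=barfit(n);print(n,o)
    pp=[r['location'] for r in pinpoint(n,'bar_center')];print('bar',[np.round(p2w(n,p,20)[:2],1) for p in pp])
    t=p2w(n,pinpoint(n,'trough')[0]['location'],0);s=p2w(n,pinpoint(n,'trough_stop')[0]['location'],26)
    print(np.round(t,1),np.round(s,1),np.arctan2(*(s-t)[1::-1]))
    if n=='top':cv2.imwrite('pics/crop.png',cv2.resize(im[190:330,200:400,::-1],None,fx=4,fy=4,interpolation=cv2.INTER_CUBIC))
move([476,-100,150],-.11)
E
```

```text
top [(0.7, array([490.2, -43.8]), array([ 41. , 112.8]), -0.201)]
bar [array([356.2,  93.7]), array([484.2, -43.6]), array([ 671., -295.]), array([332.6, -55.2])]
[549.7 175.4   0. ] [643.  156.9  26. ] -0.19604486079081732
side [(0.61, array([492.4, -39.8]), array([ 72.3, 118.6]), -0.179)]
bar [array([ 677.6, -288.7]), array([350.5,  90.3]), array([343.6, -66. ])]
[548.8 173.6   0. ] [635.  164.3  26. ] -0.10713025373467389
shift units [13.45 -8.46  2.56] turn units [  0.     0.   -15.41] pos [ 197.1 -486.6  226.8] rot [3.141 0.    0.385] t 1.2
```

View pics/crop.png

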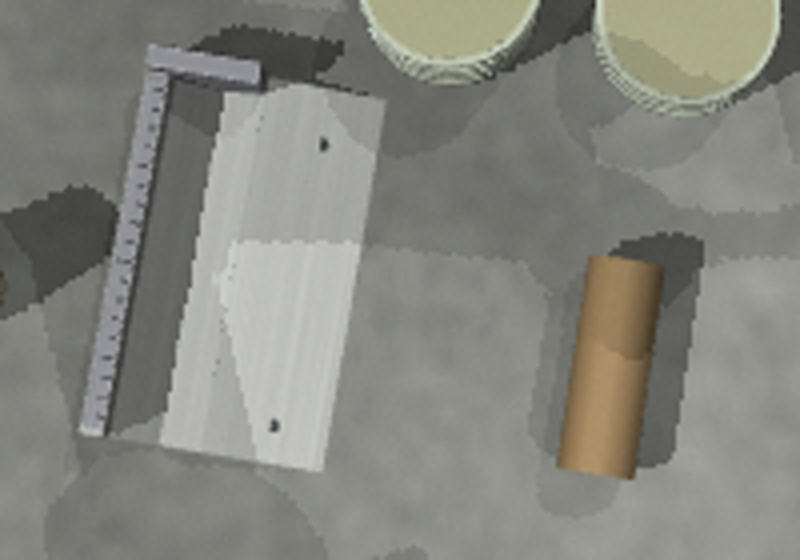

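The crop shows the tan cylinder at (353,281) with the trough's slope facing it. I'll fit the trough from its corners.

Run:
```python
from h import *
from scipy.optimize import least_squares
c=[((385,98),(100,-86,0)),((322,470),(-100,-86,0)),((80,433),(-100,36,36)),((104,434),(-100,24,36)),((160,445),(-100,-19,13)),((147,47),(102,36,46)),((262,64),(102,-24,46))]
px=np.array([(200+a/4,190+b/4) for (a,b),_ in c]);L=np.array([l for _,l in c],float)
def W(p,l): 
    cc,s=np.cos(p[2]),np.sin(p[2]);return np.array([p[0]+cc*l[0]-s*l[1],p[1]+s*l[0]+cc*l[1],l[2]])
f=lambda p:np.ravel([w2p('top',W(p,l))-q for l,q in zip(L,px)])
r=least_squares(f,[550,170,-.15],loss='soft_l1');print(r.x,np.round(r.fun.reshape(-1,2),1))
p=r.x;cc,s=np.cos(p[2]),np.sin(p[2]);d=np.array([490.5,-43])-p[:2];bx,by=d@[cc,s],d@[-s,cc];print('bar in trough',bx,by)
T=W(p,(bx,by-75,150));print(T);move(T,p[2])
```

```text
[ 5.54195963e+02  1.73266945e+02 -1.86543594e-01] [[-0.   0.1]
 [-0.2  0.3]
 [-0.3 -0.2]
 [-0.5  0.5]
 [ 7.9  1.2]
 [ 0.  -1.2]
 [-0.  -0.9]]
bar in trough -22.48127160585099 -224.3282410409019
[ 476.59023235 -116.69883557  150.        ]
shift units [13.26 -7.93  2.56] turn units [  0.     0.   -14.32] pos [ 197.1 -486.6  226.8] rot [3.141 0.    0.385] t 1.2
```

```bash
python3 -m pendant '[0.95,-0.57,0,0,0,0,0, 0.95,-0.57,0,0,0,0,0, 0.95,-0.57,0,0,0,0,0, 0.95,-0.57,0,0,0,0,0, 0.95,-0.57,0,0,0,0,0, 0.95,-0.57,0,0,0,0,0, 0.95,-0.57,0,0,0,0,0, 0.95,-0.57,0,0,0,0,0, 0.95,-0.57,0,0,0,0,0, 0.95,-0.57,0,0,0,0,0, 0.95,-0.57,0,0,0,0,0, 0.95,-0.57,0,0,0,0,0]'
python3 -m pendant '[0.93,-0.55,0,0,0,0,0, 0.93,-0.55,0,0,0,0,0, 0,0,0,0,0,-1,0, 0,0,0.2,0,0,-1,0, 0,0,0.2,0,0,-1,0, 0,0,0.2,0,0,-1,0, 0,0,0.2,0,0,-1,0, 0,0,0.2,0,0,-1,0, 0,0,0.2,0,0,-1,0, 0,0,0.2,0,0,-1,0, 0,0,0.2,0,0,-1,0, 0,0,0.2,0,0,-1,0]'
python3 -m pendant '[0,0,0.2,0,0,-1,0, 0,0,0.2,0,0,-1,0, 0,0,0.2,0,0,-1,0, 0,0,0.2,0,0,-1,0, 0,0,0,0,0,-0.32,0,0,0,0,0,0,0,0]'
python3 - <<'E'
from h import *
move([476.6,-116.7,150],-.187)
im,o=barfit('wrist');print(o);cv2.imwrite('pics/w1.png',im[:,:,::-1]);move([476.6,-116.7,17],-.187)
E
```

```text
time: 2.4
tool_pos: [437.8, -166.9, 226.9]
tcp_rot: [3.141, -0.0, 0.385]
contact_force: [0.0, -0.5, 0.4]
grip_width: 45.8
finger_force: 0.0
time: 3.6
tool_pos: [476.4, -116.5, 172.5]
tcp_rot: [3.141, 0.0, 1.086]
contact_force: [0.1, -0.4, 0.5]
grip_width: 45.9
finger_force: 0.0
time: 4.2
tool_pos: [476.5, -116.5, 148.8]
tcp_rot: [3.142, 0.0, 1.384]
contact_force: [-0.2, -1.5, -0.2]
grip_width: 45.7
finger_force: 0.0
shift units [-0.    0.01 -0.04] turn units [ 0.  0. -0.] pos [ 476.5 -116.5  148.8] rot [3.142 0.    1.384] t 4.2Traceback (most recent call last):
  File "<stdin>", line 3, in <module>
  File "h.py", line 27, in barfit
    ys,xs=np.nonzero(q['pixels']);P=np.array([p2w(n,(a,b),24)[:2] for a,b in zip(xs,ys)])
                                              ~~~^^^^^^^^^^^^
  File "h.py", line 7, in p2w
    m=camera_model(n);T=np.array(m['pose']);f=240/np.tan(np.radians(m['fov_y']/2))
ValueError: time passes only in moves, steps and waits
```

Run:
```python
from h import *
m=camera_model('wrist');im=capture('wrist');cv2.imwrite('pics/w1.png',im[:,:,::-1])
camera_model=lambda n:m
import h;h.camera_model=camera_model
for q in regions_of('wrist','bar_center')[:2]:
    c=im[q['pixels']].mean(0);cs=cv2.boxPoints(cv2.minAreaRect(np.argwhere(q['pixels'])[:,::-1].astype(np.float32)))
    print(q['score'],c,[np.round(p2w('wrist',k,20)[:2],1) for k in cs],cs.tolist())
```

```text
0.94 [188.33376233 152.31531532 103.91591592] [array([438.7, -15. ]), array([551. , -36.3]), array([546., -75.]), array([429.3, -52.8])] [[250.0, 115.0], [391.0, 115.0], [391.0, 164.0], [250.0, 164.0]]
0.71 [172.75662719  30.19768754  27.35673999] [array([315.3,  -6.4]), array([3.599e+02, 2.000e-01]), array([ 369.5, -117.1]), array([ 319.9, -126.5])] [[101.4531021118164, 133.87937927246094], [150.82040405273438, 114.68098449707031], [202.67294311523438, 248.01609802246094], [153.30563354492188, 267.2144775390625]]
```

View pics/w1.png

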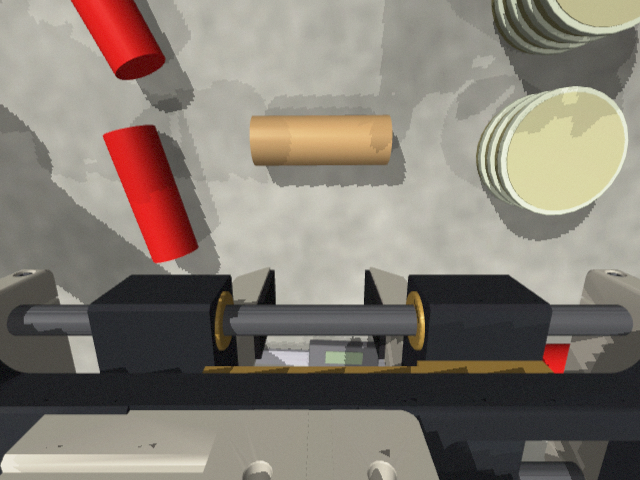

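The tan bar at (320,140) sits parallel to the tool's y axis and centred ahead of the fingers, with clear bench in front of them. I'll descend and push.

```bash
python3 -m pendant '[0,0,0.4,0,0,0,0, 0,0,0.4,0,0,0,0, 0,0,0.4,0,0,0,0, 0,0,0.4,0,0,0,0, 0,0,0.4,0,0,0,0, 0,0,0.4,0,0,0,0, 0,0,0.4,0,0,0,0, 0,0,0.4,0,0,0,0, 0,0,0.4,0,0,0,0, 0,0,0.4,0,0,0,0, 0,0,0.4,0,0,0,0, 0,0,0,0,0,0,0]'
python3 -m pendant '[0.3,0,0,0,0,0,0, 0.3,0,0,0,0,0,0, 0.3,0,0,0,0,0,0, 0.2,0,0,0,0,0,0, 0.2,0,0,0,0,0,0, 0.2,0,0,0,0,0,0, 0.2,0,0,0,0,0,0, 0.2,0,0,0,0,0,0, 0.2,0,0,0,0,0,0, 0.2,0,0,0,0,0,0, 0.2,0,0,0,0,0,0, 0.2,0,0,0,0,0,0]'
python3 - <<'E'
from h import *
for n in('top','side'):print(barfit(n)[1])
print(np.round(get_obs()['tool_pos'],1))
E
```

```text
time: 5.6
tool_pos: [475.4, -116.1, 15.0]
tcp_rot: [-3.139, -0.001, 1.384]
contact_force: [-0.2, 0.4, 0.4]
grip_width: 46.0
finger_force: 0.0
time: 6.8
tool_pos: [491.5, -36.5, 16.7]
tcp_rot: [3.142, 0.0, 1.384]
contact_force: [0.7, 0.4, 0.1]
grip_width: 45.8
finger_force: 0.1
[]Traceback (most recent call last):
  File "<stdin>", line 2, in <module>
  File "h.py", line 27, in barfit
    ys,xs=np.nonzero(q['pixels']);P=np.array([p2w(n,(a,b),24)[:2] for a,b in zip(xs,ys)])
                                              ~~~^^^^^^^^^^^^
  File "h.py", line 7, in p2w
    m=camera_model(n);T=np.array(m['pose']);f=240/np.tan(np.radians(m['fov_y']/2))
ValueError: time passes only in moves, steps and waits
```

```bash
cat >> h.py <<'E'
_cm=camera_model;_c={}
def camera_model(n):
    if n not in _c:_c[n]=_cm(n)
    return _c[n]
TR=(554.2,173.3,-.1865)
def intr(P):
    c,s=np.cos(TR[2]),np.sin(TR[2]);d=np.array(P[:2])-TR[:2];return np.round([d@[c,s],d@[-s,c]],1)
E
python3 - <<'E'
from h import *
print('tool',intr(get_obs()['tool_pos']))
camera_model('wrist')
for n in('side','wrist'):
    for s in barfit(n)[1]:print(n,s,intr(s[1]))
E
```

```text
tool [ -22.7 -218.1]
side (0.82, array([502.3,   8.8]), array([ 67. , 119.4]), -0.189) [ -20.5 -171.3]
wrist (0.58, array([500.8,   6.5]), array([ 39.4, 121.4]), -0.18) [ -21.5 -173.8]
```

```bash
python3 -m pendant '[0.25,0,0,0,0,0,0, 0.25,0,0,0,0,0,0, 0.25,0,0,0,0,0,0, 0.25,0,0,0,0,0,0, 0.25,0,0,0,0,0,0, 0.25,0,0,0,0,0,0, 0.25,0,0,0,0,0,0, 0.25,0,0,0,0,0,0, 0.2,0,0,0,0,0,0, 0.2,0,0,0,0,0,0, 0.2,0,0,0,0,0,0, 0.2,0,0,0,0,0,0]'
python3 - <<'E'
from h import *
print('tool',intr(get_obs()['tool_pos']))
camera_model('wrist')
for n in('side','wrist'):
    for s in barfit(n)[1]:print(n,s,intr(s[1]))
E
```

```text
time: 8.4
tool_pos: [507.0, 46.0, 16.7]
tcp_rot: [3.142, 0.0, 1.384]
contact_force: [0.6, 0.1, -0.7]
grip_width: 46.0
finger_force: 0.0
tool [ -22.7 -133.8]
side (0.62, array([515.8,  82.7]), array([ 65.8, 117.5]), -0.169) [-20.9 -96.1]
wrist (0.91, array([515.6,  82.8]), array([ 40.6, 122. ]), -0.187) [-21.2 -96.1]
```

```bash
python3 -m pendant '[0.2,0,0,0,0,0,0, 0.2,0,0,0,0,0,0, 0.2,0,0,0,0,0,0, 0.2,0,0,0,0,0,0, 0.2,0,0,0,0,0,0, 0.2,0,0,0,0,0,0, 0.2,0,0,0,0,0,0, 0.2,0,0,0,0,0,0, 0.2,0,0,0,0,0,0, 0.2,0,0,0,0,0,0, 0.15,0,0,0,0,0,0, 0.1,0,0,0,0,0,0]'
python3 - <<'E'
from h import *
print('tool',intr(get_obs()['tool_pos']))
camera_model('wrist')
for n in('side','wrist'):
    im,r=barfit(n);
    for s in r:print(n,s,intr(s[1]))
cv2.imwrite('pics/w2.png',im[:,:,::-1])
E
```

```text
time: 9.8
tool_pos: [519.5, 112.4, 16.7]
tcp_rot: [3.142, 0.0, 1.385]
contact_force: [-0.1, -2.9, 1.1]
grip_width: 45.6
finger_force: 0.8
tool [-22.8 -66.3]
side (0.77, array([527.9, 133.5]), array([ 66.6, 122.3]), -0.183) [-18.5 -44. ]
wrist (0.7, array([526.6, 140.3]), array([ 44.2, 132.6]), -0.192) [-21.  -37.5]
wrist (0.15, array([560.3, 155.5]), array([110. , 227.6]), -0.184) [  9.3 -16.4]
```

View pics/w2.png

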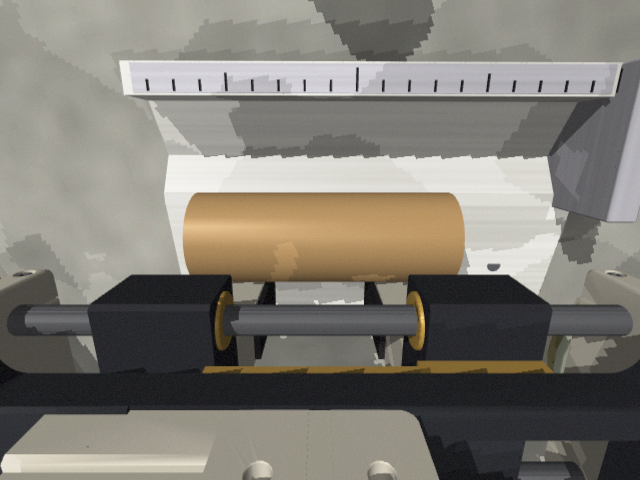

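The bar is on the slope against both fingers at (325,237), just below the lip and parallel to it. I'll push it over the lip slowly.

```bash
python3 -m pendant '[0.15,0,0,0,0,0,0, 0.15,0,0,0,0,0,0, 0.12,0,0,0,0,0,0, 0.1,0,0,0,0,0,0, 0.1,0,0,0,0,0,0, 0.1,0,0,0,0,0,0, 0.1,0,0,0,0,0,0, 0.05,0,0,0,0,0,0, 0,0,0,0,0,0,0, 0,0,0,0,0,0,0, 0,0,0,0,0,0,0]'
python3 - <<'E'
from h import *
print('tool',intr(get_obs()['tool_pos']))
camera_model('wrist')
for n in('side','wrist'):
    im,r=barfit(n);
    for s in r:print(n,s,intr(s[1]))
cv2.imwrite('pics/w3.png',im[:,:,::-1])
E
```

```text
time: 11.1
tool_pos: [524.3, 137.5, 16.7]
tcp_rot: [3.142, 0.0, 1.384]
contact_force: [-0.4, -0.4, -0.5]
grip_width: 45.9
finger_force: 0.0
tool [-22.8 -40.8]
side (0.66, array([533.7, 166.2]), array([ 42.5, 117. ]), -0.158) [-18.8 -10.8]
wrist (0.78, array([533.3, 176.1]), array([ 41.2, 127.6]), -0.187) [-21.1  -1.1]
```

View pics/w3.png

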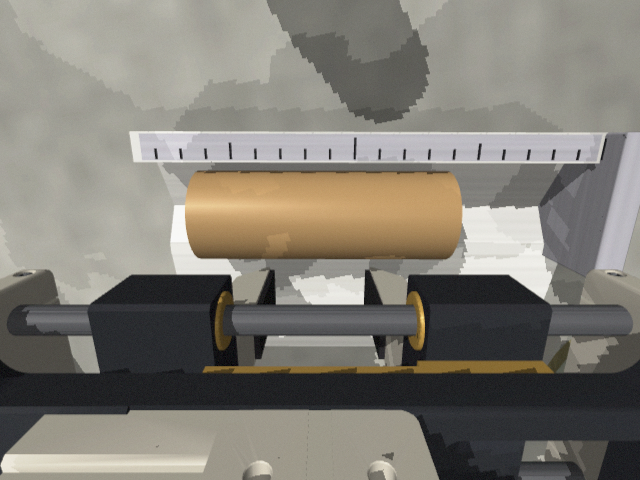

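The bar is down in the V at (325,215). Next I'll retract, close the fingers and go behind its open end.

```bash
python3 -m pendant '[-0.3,0,0,0,0,0,0, 0,0,-0.5,0,0,0,0, 0,0,-0.5,0,0,0,0, 0,0,-0.5,0,0,0,0, 0,0,-0.5,0,0,0,0.5, 0,0,-0.5,0,0,0,1, 0,0,-0.5,0,0,0,1, 0.33,-0.63,0,0,0,0,1, 0.33,-0.63,0,0,0,0,1, 0.33,-0.63,0,0,0,0,1, 0.33,-0.63,0,0,0,0,1, 0.34,-0.65,0,0,0,0,1]'
python3 - <<'E'
from h import *
o=get_obs();print('tool',intr(o['tool_pos']),o['tool_pos'],o['grip_width'])
for n in('top','side'):
    im,r=barfit(n);
    for s in r:print(n,s,intr(s[1]))
    if n=='top':cv2.imwrite('pics/t3.png',cv2.resize(im[190:330,180:380,::-1],None,fx=4,fy=4,interpolation=cv2.INTER_CUBIC))
E
```

```text
time: 12.5
tool_pos: [437.7, 195.1, 106.7]
tcp_rot: [3.141, 0.0, 1.384]
contact_force: [0.5, -0.1, -0.0]
grip_width: 0.1
finger_force: 0.0
tool [-118.5   -0.2] [437.67425314 195.11236355 106.70152471] 0.13165094807508304
top (0.81, array([533.6, 178.2]), array([ 39.7, 111.6]), -0.184) [-21.2   1. ]
top (0.25, array([ 450.1, -272.9]), array([ 76.8, 214. ]), -0.209) [ -19.6 -457.8]
side (0.89, array([533. , 164.9]), array([ 46.6, 120.2]), -0.184) [-19.3 -12.2]
```

View pics/t3.png

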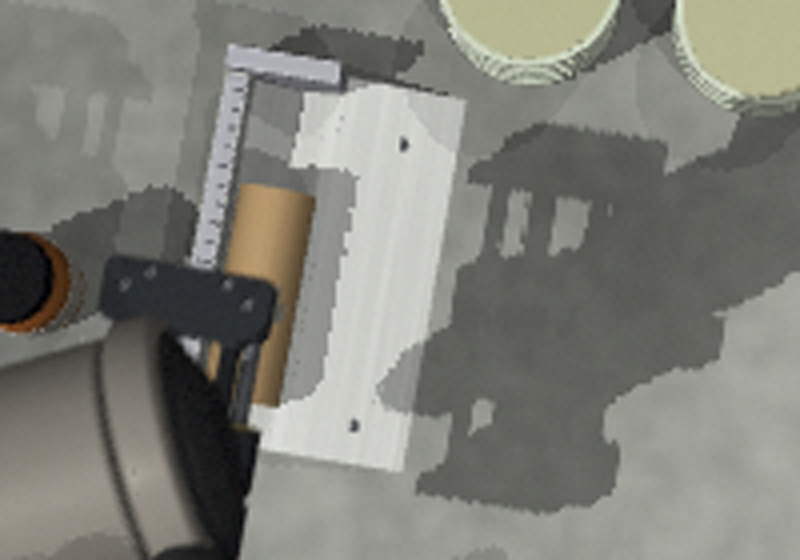

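The bar is bedded at crop (270,295), with its open end at about (240,400). Now I'll lower the fingers and push.

```bash
python3 -m pendant '[0,0,0.5,0,0,0,1, 0,0,0.5,0,0,0,1, 0,0,0.5,0,0,0,1, 0,0,0.5,0,0,0,1, 0,0,0.5,0,0,0,1, 0,0,0.4,0,0,0,1, 0,0,0,0,0,0,1, 0,0.25,0,0,0,0,1, 0,0.25,0,0,0,0,1, 0,0.15,0,0,0,0,1, 0,0.15,0,0,0,0,1, 0,0.1,0,0,0,0,1]'
python3 -m pendant '[0,0.15,0,0,0,0,1, 0,0.15,0,0,0,0,1, 0,0.15,0,0,0,0,1, 0,0.15,0,0,0,0,1, 0,0.15,0,0,0,0,1, 0,0.15,0,0,0,0,1, 0,0.1,0,0,0,0,1, 0,0.1,0,0,0,0,1, 0,0.1,0,0,0,0,1]'
python3 - <<'E'
from h import *
o=get_obs();print('tool',intr(o['tool_pos']),o['tool_pos'])
for s in barfit('side')[1]:print(s,intr(s[1]))
E
```

```text
time: 13.9
tool_pos: [465.3, 190.2, 20.0]
tcp_rot: [3.141, -0.0, 1.384]
contact_force: [-1.3, 0.3, 0.4]
grip_width: 0.1
finger_force: 0.6
time: 14.8
tool_pos: [500.4, 183.6, 19.7]
tcp_rot: [-3.141, 0.0, 1.385]
contact_force: [-0.6, 0.3, 0.6]
grip_width: 0.4
finger_force: 0.6
tool [-54.7   0.1] [500.43613596 183.57158095  19.66221376]
(0.81, array([574.7, 157.6]), array([ 46.1, 118.7]), -0.207) [ 23.1 -11.6]
```

```bash
python3 -m pendant '[0,0.1,0,0,0,0,1, 0,0.1,0,0,0,0,1, 0,0.1,0,0,0,0,1, 0,0.05,0,0,0,0,1, 0,0.05,0,0,0,0,1,0,0,0,0,0,0,1]'
python3 -m pendant '[0,0.03,0,0,0,0,1, 0,0.03,0,0,0,0,1, 0,0,0,0,0,0,1]'
python3 -m pendant '[0,0.03,0,0,0,0,1, 0,0.03,0,0,0,0,1, 0,0,0,0,0,0,1]'
```

```text
time: 15.5
tool_pos: [512.4, 181.4, 19.7]
tcp_rot: [3.141, 0.0, 1.384]
contact_force: [0.3, -0.3, -0.1]
grip_width: 0.3
finger_force: 0.0
time: 15.8
tool_pos: [514.0, 181.0, 19.7]
tcp_rot: [3.141, 0.0, 1.385]
contact_force: [0.0, 0.4, -1.1]
grip_width: 0.5
finger_force: 0.2
time: 16.1
tool_pos: [515.8, 180.7, 19.7]
tcp_rot: [3.141, 0.0, 1.384]
contact_force: [-0.4, 0.5, -0.1]
grip_width: 0.5
finger_force: 0.2
```

```bash
for i in 1; do python3 -m pendant '[0,0.04,0,0,0,0,1, 0,0.04,0,0,0,0,1, 0,0,0,0,0,0,1]'; done
python3 - <<'E'
from h import *
o=get_obs();print('tool',intr(o['tool_pos']))
for n in('side','top'):
    im,r=barfit(n)
    for s in r:print(s,intr(s[1]))
    if n=='side':cv2.imwrite('pics/s4.png',cv2.resize(im[240:360,220:400,::-1],None,fx=4,fy=4,interpolation=cv2.INTER_CUBIC))
E
```

```text
time: 16.4
tool_pos: [518.2, 180.3, 19.7]
tcp_rot: [3.141, 0.0, 1.384]
contact_force: [0.5, 0.0, 1.2]
grip_width: 0.5
finger_force: 0.1
tool [-36.6   0.2]
(0.62, array([591.4, 155.4]), array([ 46. , 120.9]), -0.203) [ 39.9 -10.7]
(0.62, array([636. , 158.6]), array([39.7, 22.6]), 1.379) [83.1  0.7]
```

View pics/s4.png

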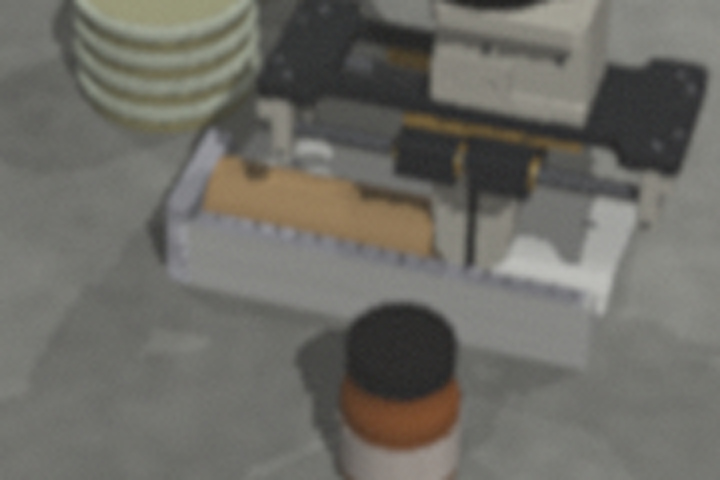

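The bar's end is at or very near the stop plate, around crop (205,180). I'll nudge on until the force rises.

```bash
python3 -m pendant '[0,0.04,0,0,0,0,1, 0,0,0,0,0,0,1]'; python3 -m pendant '[0,0.04,0,0,0,0,1, 0,0,0,0,0,0,1]'; python3 -m pendant '[0,0.04,0,0,0,0,1, 0,0,0,0,0,0,1]'
```

```text
time: 16.8
tool_pos: [518.4, 180.2, 19.6]
tcp_rot: [-3.14, 0.0, 1.385]
contact_force: [-3.8, 1.2, 3.3]
grip_width: 0.6
finger_force: 2.1
time: 17.0
tool_pos: [518.5, 180.1, 19.6]
tcp_rot: [-3.138, 0.001, 1.385]
contact_force: [-8.9, 2.6, 6.1]
grip_width: 0.6
finger_force: 4.4
time: 17.2
tool_pos: [518.5, 180.1, 19.6]
tcp_rot: [-3.136, 0.001, 1.385]
contact_force: [-12.3, 4.0, 9.0]
grip_width: 0.5
finger_force: 6.5
```

The bar is against the stop: the force rises and the tool no longer advances. I'll back off, lift and check.

```bash
python3 -m pendant '[0,-0.1,0,0,0,0,1, 0,-0.15,0,0,0,0,1, 0,-0.3,0,0,0,0,1, 0,-0.5,0,0,0,0,1, 0,-0.5,0,0,0,0,1, 0,0,-0.6,0,0,0,1, 0,0,-0.6,0,0,0,1, 0,0,-0.6,0,0,0,1, 0,0,-0.6,0,0,0,1, 0,-0.5,-0.6,0,0,0,1, 0,-0.5,-0.6,0,0,0,1, 0,0,0,0,0,0,1]'
python3 - <<'E'
from h import *
for n in('top','side'):
    im,r=barfit(n)
    for s in r:print(n,s,intr(s[1]))
    for t in('dishes_a','jar','caliper'):print(t,[np.round(p2w(n,q['location'],0)[:2]) for q in pinpoint(n,t)[:2]])
    if n=='side':cv2.imwrite('pics/s5.png',cv2.resize(im[240:360,220:400,::-1],None,fx=4,fy=4,interpolation=cv2.INTER_CUBIC))
E
```

```text
time: 18.4
tool_pos: [445.9, 194.3, 129.6]
tcp_rot: [3.139, -0.001, 1.385]
contact_force: [0.4, 0.2, 0.1]
grip_width: 0.4
finger_force: 0.0
top (0.83, array([590.7, 167.2]), array([ 41.4, 114.1]), -0.194) [37.   0.8]
dishes_a [array([661., -90.]), array([689.,  33.])]
jar [array([544., 302.])]
caliper [array([ 455., -266.])]
side (0.57, array([590.6, 154.3]), array([ 47.4, 123.4]), -0.197) [ 39.3 -11.9]
dishes_a [array([672., -95.])]
jar [array([540., 299.])]
caliper [array([ 454., -257.])]
```

View pics/s5.png

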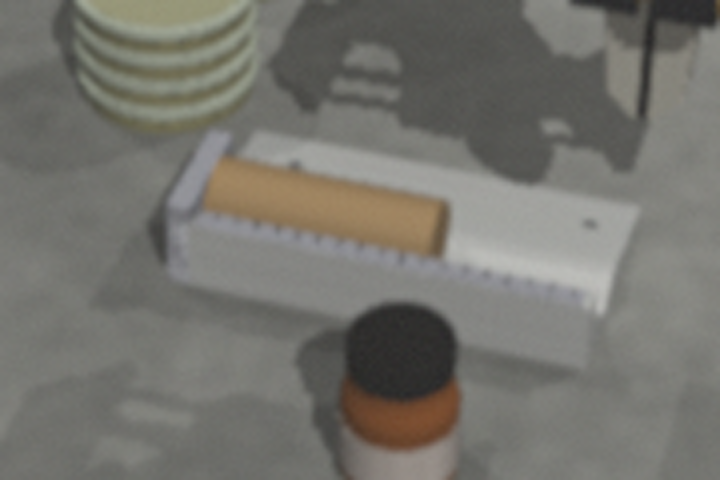

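The bar is bedded in the V with its end on the stop at crop (205,180), the gripper is clear, and the other items haven't moved.

```bash
python3 -c "from plant import close_job;print(close_job())"
```

```text
the job is handed in; nothing more can be done
None
```

The bar was rolled along the bench, up the slope and into the V, then slid until it pressed on the zero stop; I handed the job in at about 18.6 s with the gripper clear and the dishes, jar and caliper showing no movement in the camera checks, but the hand-in returned no verdict.

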